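# Unpack the egg cup from the flapped carton

### The job

Fold both top flaps of the small carton right back so that the carton stands wide open, then take the egg cup out of it and set it down gently, not dropped, upright on the round cork mat. Work gently so that the card of the carton and its flaps is not crushed, leave both flaps folded back, and do not tip the egg cup over or disturb the container, the cake leveller or the measuring spoons.

Things in the scene. Friction and masses are not known exactly. Their poses are not given: they have to be found in the camera images.
- carton: Brown cardboard carton fixed to the trolley; outside 210 mm (x) by 170 mm (y) by 110 mm high, walls and floor 4 mm. Origin: centre of its underside; z up. Two top flaps hinge on its +y and -y rims; shut, they leave a 10 mm slit along the carton's x axis, and in its middle two thumb notches make a hole 70 mm (x) by 50 mm (y) centred over the carton.
- flap_left (a joint): Flap of 4 mm board, 206 mm long, hinged along the +y rim (carton frame: y = 85 mm, z = 110 mm), reaching 80 mm inward, at its mid notch 60 mm. 0 = shut flat, 1.57 = upright, 3.14 = folded out level, 3.3 = stop; starts shut or slightly ajar, stays about where left. Pushing its edge sideways jams it: a fingertip must slant under the edge and lift.
- flap_right (a joint): The mirror-image flap hinged along the carton's -y rim (carton frame: y = -85 mm, z = 110 mm); sizes and values as for flap_left. The card of carton and flaps counts as crushed if the fingers press on it with more than 25 N.
- flap_left_notch (a point): Middle of the notch edge of the left flap, at half its thickness, 60 mm from its hinge; moves with the flap.
- flap_right_notch (a point): The same point of the right flap.
- egg_cup: White ceramic egg cup on a foot, 64 mm high, about 90 g, standing upright loose on the carton's floor near its middle. Round: rim diameter 50 mm (48 mm at 40 mm height), waist 24 mm at 16 mm height, foot 40 mm. Origin: centre of its underside; z up.
- cork_mat: Round cork mat, 120 mm in diameter and 6 mm thick, fixed flat on the trolley. Origin: centre of its underside.
- container: Bystander: closed grey plastic screw-top container, 80 mm in diameter, 85 mm high. Origin: centre of its underside.
- leveller: Bystander: cake leveller, a flat U-shaped steel frame of 12 mm bar lying on the trolley, 300 mm along y, reaching 90 mm to +x from its origin, which lies midway between its two black feet on the underside.
- spoons: Bystander: three red plastic measuring spoons fanned out from a ring, about 110 mm long, 12 mm high. Origin: centre of the ring; the spoons point to its +x.
Things that resemble listed ones, but are neither listed nor needed, are in the scene too. Several things look just like the egg_cup: the one meant starts nearest to the robot's base.

How it is judged:
On the way, in this order (a step that is already met when the one before it is completed fails the run):
1. both flaps are folded back past 2.1 rad (120 degrees), the egg cup still in the carton (value of joint each of flap_left, flap_right above 2.1 rad and height (world z) of egg_cup below 0.03 m and horizontal distance between egg_cup and carton below 0.1 m), for 0.2 s.
2. the egg cup is lifted clear above the carton's rim (height (world z) of egg_cup above 0.112 m), for 0.1 s.
At the end, for the whole second after the job is handed in: Both flaps folded back beyond 2.1 rad (120 degrees); the egg cup at rest on the cork mat, its whole foot on it (axis within 42 mm of the mat's centre), upright to within 0.1 rad (value of joint each of flap_left, flap_right above 2.1 rad and horizontal distance between egg_cup and cork_mat below 0.042 m and height (world z) of egg_cup between 0.003 and 0.01 m and angle between egg_cup's own z axis and vertical below 0.1 rad and linear speed of egg_cup below 0.02 m/s); the robot touches nothing.
It fails at once if the fingers crush the card (press on the carton or a flap with more than 25 N) (contact force between the fingers and carton above 25 N).
It fails at once if the egg cup is tipped by more than 0.8 rad (angle between egg_cup's own z axis and vertical above 0.8 rad).
It fails at once if the egg cup is dropped (moves faster than 0.5 m/s while the fingers do not touch it) (contact force between the fingers and egg_cup below 0.05 N and linear speed of egg_cup above 0.5 m/s).
It fails at once if a bystander is moved more than 30 mm (distance of any of container, leveller, spoons from where it was at the start of the episode above 0.03 m).
It also fails if it takes over 72 s, if anything falls off the work surface, if the arm or the gripper's body presses on something with over 40 N, if the wrist force passes 120 N, or if a joint passes its speed limit or range.

### The arm

A 6-joint arm with a two-finger parallel gripper is mounted at the origin on the work surface. World frame = base frame: x ahead of the robot, y to its left, z up, the work surface at z = 0. Lengths are in m, angles in rad, forces in N, time in s.
With the tool pointing down it reaches from about 0.375 to 0.975 m from the base axis. Payload 3.8 kg.
Tool frame: the origin (TCP) lies at the very end of the fingers, on their centre line; the grasp point (between the pads) lies 19 mm behind it; z points along the fingers, y is the line along which they close (so a half turn about z gives the same grasp; the last joint's range is limited). The gripper opens to 85 mm and grips with 20 to 120 N. Pads are 22 mm wide; open, the fingers measure 114 mm over their backs; the gripper's body (76 mm by 85 mm) begins 54 mm behind the grasp point. The pads swing forward as they close: fully open they stand 13 mm farther back than shut.
Start: joints at [-1.311, 0.264, 1.604, -0, 1.274, -0.037], TCP at [0.197, -0.645, 0.231] pointing down, gripper open.
Joint ranges: [-2.63, 2.63], [-0.94, 2.18], [0.31, 2.57], [-1.31, 4.45], [0, 2.66], [-2.55, 2.55]. Speed limits (rad/s): [2.57, 2.57, 3.14, 3.14, 3.14, 3.14].

### API

Orientations are given as a rotation vector (axis times angle).
In Python, from workcell import bot, vision gives the robot as it stands. The module is installed in compiled form; this text tells all that it offers.
- The arm moves only by the tool play_rows, never from a script. Its argument "moves" is a list that holds one entry, the list of rows, each a list of 7 numbers: the turn, a rotation vector about the tool's x, y, z as a fraction of full scale, then the shift along the tool's x, y, z as a fraction of full scale, then the finger opening in mm, from 0 to 85.4. In form: [[[ax, ay, az, x, y, z, jaw], ...]]. A call has 1 to 5 rows; each row shifts and turns the commanded pose from where the row before left it, along the tool's axes as they then stand; what a row does not reach is not made up. Full scale, the value 1, is 0.1 m for a shift and 0.5 rad for a turn. A row lasts 1/12 s, in which the tool goes at most 41.7 mm and 7.16 degrees, less where a joint would pass 70% of its speed; a pose out of reach is approached as far as the arm can. A call with a number of a shift or a turn outside -1 to 1 is refused whole. A call with a gripper value outside its range is refused whole. The fingers move at their own pace and stop on an object; "newtons" is the grip in N (left out, the last holds). Time passes only in rows, so rows that do not move let the fingers close. It gives the time, the measured TCP pose, the force, the opening and the grip force at its end, in the units of the state.
- bot.read_state(): the state, without advancing time (a new reading comes with each control period).
- vision.read_camera(name): name is "side" or "top"; returns a dict with "image" (400x640x3 uint8, red, green, blue), "depth" (400x640 float32, m along the optical axis (not along the pixel's ray), 0 where there is no reading), "K" (3x3 intrinsics, pixels), "R" (3x3) and "t" (3): a world point X has camera coordinates R X + t. Camera axes: x right, y down, z forward; pixel columns grow to the right and rows downward; lengths in m; the calibration is good to about 2 mm. A picture is of the moment at which its call begins.
- bot.finish_job(): hands the job in; it is judged then, once.
The state is a dict: "time": time; "q": joint angles; "joint_vel": joint speeds; "joint_torque": joint torques, N m; "tool_pos": TCP position; "tcp_rot": TCP orientation; "wrist_force": force on the tool from outside, world axes, zero at the start; "torque": the same for the moment, N m; "width": opening from 0.0 (shut) to 1.0 (fully open); "grip_force": force on a finger pad.
Only numpy, scipy, OpenCV 4.12 (cv2) and the standard library are available. Lean on these libraries where they do the work, as an engineer would, in place of code of your own. Each camera call takes 0.05 s, during which the arm holds its last target. There are 200 camera calls.

## Working session

There is one attempt and no reset: what is moved stays moved. The work goes in short steps, Python scripts to look and compute and a tool call to move; the robot and the scene stay as the last step left them, time stands still between calls to the robot, and variables do not carry over. Pictures are saved under pics/ and viewed, at most 10 in all, crops included, and the job is handed in when it is done.

Besides the shell and the picture viewer there is one more tool, called after "Request:" as name([rows], argument=value, ...), one row to a line, values as JSON. play_rows: Moves the arm, as the interface text tells. Its arguments: {"type":"object","properties":{"moves":{"type":"array","items":{"type":"array","items":{"type":"array","items":{"type":"number"}}}},"newtons":{"type":"number"}},"required":["moves"]}

```bash
mkdir -p pics; python3 - <<'E'
from workcell import bot, vision
import cv2,numpy as np,pickle
for n in ("side","top"):
    c=vision.read_camera(n); pickle.dump(c,open(n+".pkl","wb"))
    cv2.imwrite(f"pics/{n}0.png",c["image"][:,:,::-1])
    print(n,c["K"].tolist(),np.round(c["R"],3).tolist(),np.round(c["t"],3).tolist())
print(bot.read_state())
E
```

```text
side [[465.4125864599696, 0.0, 316.21568891743647], [0.0, 465.4125864599696, 200.6859535309648], [0.0, 0.0, 1.0]] [[-0.999, -0.039, 0.001], [-0.023, 0.566, -0.824], [0.032, -0.824, -0.566]] [0.559, 0.094, 1.057]
top [[442.6460261223872, 0.0, 314.3929628038545], [0.0, 442.6460261223872, 204.99423716547892], [0.0, 0.0, 1.0]] [[0.03, -0.999, 0.033], [-0.988, -0.035, -0.147], [0.148, -0.028, -0.989]] [-0.056, 0.598, 0.941]
{'time': 0.1, 'q': array([-1.31090134e+00,  2.64716337e-01,  1.60526605e+00, -1.81352347e-06,
        1.27370144e+00, -3.68693200e-02]), 'joint_vel': array([ 0.0008543 , -0.00116843, -0.00330789, -0.00027902, -0.00183798,
        0.00092542]), 'joint_torque': array([ 3.80472184e-04, -5.16705716e+01, -3.68591166e+01, -7.48839352e-05,
        6.31367991e-03, -3.29175816e-05]), 'tool_pos': array([ 0.19723244, -0.64483611,  0.23004512]), 'tcp_rot': array([-3.10501613e+00, -4.64141206e-01,  3.68000821e-04]), 'wrist_force': array([-0.09016142, -0.01658   , -0.20361604]), 'torque': array([0.03592304, 0.03215661, 0.00033239]), 'grip_force': 0.0, 'width': 0.9972823447730491}
```

```bash
ls .
```

```text
pics
side.pkl
top.pkl
```

View pics/top0.png

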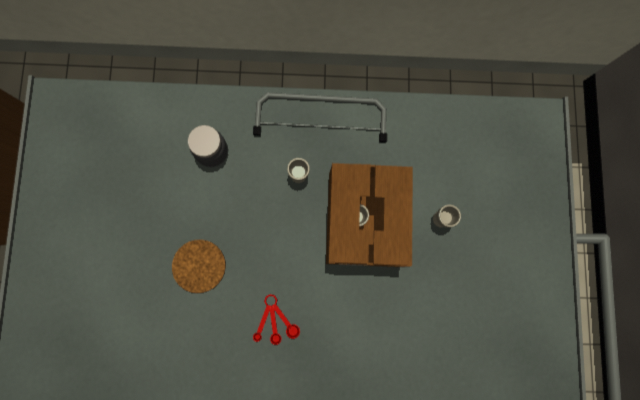

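View pics/side0.png

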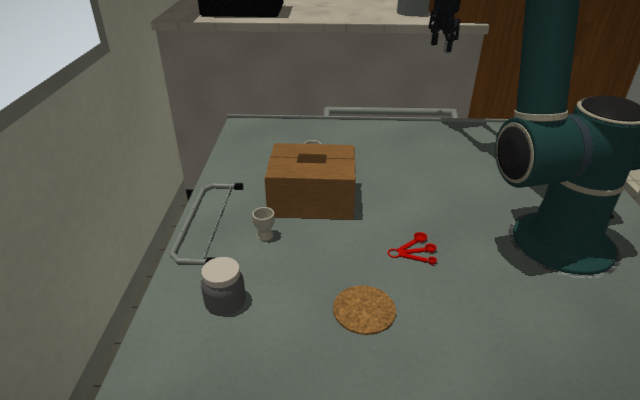

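The top view shows three egg-cup candidates: (361,215) inside the carton, (298,170) and (449,215) on the trolley. I'll compute their distances to the base and check them in an enlarged crop.

```bash
cat > h.py <<'E'
import numpy as np,cv2,pickle
def load(n): return pickle.load(open(n+".pkl","rb"))
def cloud(c):
    v,u=np.mgrid[0:400,0:640]; K=c["K"];d=c["depth"]
    P=np.stack([(u-K[0,2])*d/K[0,0],(v-K[1,2])*d/K[1,1],d],-1)
    W=(P-c["t"])@c["R"]; W[d<=0]=np.nan; return W
def ray(c,u,v,z):
    r=c["R"].T@np.array([(u-c["K"][0,2])/c["K"][0,0],(v-c["K"][1,2])/c["K"][1,1],1]); o=-c["R"].T@c["t"]
    return o+r*(z-o[2])/r[2]
E
python3 - <<'E'
from h import *
np.set_printoptions(precision=4,suppress=True)
t=load("top");s=load("side");W=cloud(t);S=cloud(s)
for n,u,v in [("trol",250,220),("mat",199,266),("cont",205,140),("ring",271,300),("cupA",361,215),("cupB",298,172),("cupC",449,217),("fl",345,215),("flA",335,215),("fr",400,215),("frA",378,200),("hole",378,215)]: print(n,W[v,u],np.hypot(*W[v,u,:2]))
for n,u,v in [("mat",364,309),("front",312,195),("topL",312,170),("topR",312,150),("trol",330,240)]: print(n,S[v,u])
# carton top pts
for W_,nm in((W,"top"),(S,"side")):
    m=(W_[...,2]>.1)&(W_[...,2]<.135)&(W_[...,0]>.4)&(W_[...,0]<.85)&(W_[...,1]>-.3)&(W_[...,1]<.1)
    q=W_[m].astype(np.float32); r=cv2.minAreaRect(q[:,:2]); print(nm,m.sum(),r,q[:,2].min(),q[:,2].max())
    hist=np.histogram(q[:,1],10); 
    for a,b in zip(hist[1],hist[1][1:]):
        k=q[(q[:,1]>=a)&(q[:,1]<b)]; print(round(a,3),k[:,2].mean() if len(k) else None)
m=(np.abs(W[...,2]-.006)<.003)
hsv=cv2.cvtColor(t["image"],cv2.COLOR_RGB2HSV);mm=(hsv[...,1]>90)&(hsv[...,0]<25)
mm[:, :165]=0;mm[:,235:]=0;mm[:230]=0;mm[305:]=0
v,u=np.where(mm);print("mat c",u.mean(),v.mean(),ray(t,u.mean(),v.mean(),.006), np.sqrt(mm.sum()/np.pi))
m2=cv2.cvtColor(s["image"],cv2.COLOR_RGB2HSV);mm=(m2[...,1]>90)&(m2[...,0]<25);mm[:280]=0;mm[340:]=0;mm[:,:325]=0;mm[:,405:]=0
v,u=np.where(mm);print("mat side",ray(s,u.mean(),v.mean(),.006))
im=np.hstack([cv2.resize(t["image"][155:275,285:475],None,fx=4,fy=4,interpolation=cv2.INTER_CUBIC)])
cv2.imwrite("pics/crop1.png",im[:,:,::-1])
E
```

```text
trol [ 0.5658  0.1097 -0.0008] 0.5763199459928328
mat [0.457  0.2178 0.0064] 0.5062598211576447
cont [0.7265 0.2053 0.0873] 0.7549938657045021
ring [ 0.3862  0.0532 -0.0008] 0.3898220921792977
cupA [ 0.5818 -0.1429  0.0338] 0.5990559040796322
cupB [0.6767 0.0026 0.0285] 0.6767081745078559
cupC [ 0.5849 -0.3454  0.0275] 0.6793012731655145
fl [ 0.5698 -0.0984  0.1167] 0.5782185123477962
flA [ 0.5695 -0.0781  0.113 ] 0.5748714610988999
fr [ 0.5739 -0.213   0.1151] 0.6121843549501406
frA [ 0.622  -0.1859  0.0061] 0.6492206225513989
hole [ 0.5869 -0.1865  0.0047] 0.6158450227915037
mat [0.4601 0.2273 0.0082]
front [ 0.5719 -0.063   0.0704]
topL [ 0.5732 -0.0952  0.1191]
topR [ 0.5781 -0.1992  0.1158]
trol [0.5274 0.0157 0.0008]Traceback (most recent call last):
  File "<stdin>", line 9, in <module>
cv2.error: OpenCV(4.12.0) /io/opencv/modules/imgproc/src/convhull.cpp:143: error: (-215:Assertion failed) total >= 0 && (depth == CV_32F || depth == CV_32S) in function 'convexHull'
```

```bash
python3 - <<'E'
from h import *
np.set_printoptions(precision=4,suppress=True)
t=load("top");s=load("side");W=cloud(t);S=cloud(s)
for W_,nm in((W,"top"),(S,"side")):
    m=(W_[...,2]>.1)&(W_[...,2]<.15)&(W_[...,0]>.4)&(W_[...,0]<.85)&(W_[...,1]>-.3)&(W_[...,1]<.1)
    q=np.ascontiguousarray(W_[m].astype(np.float32)); r=cv2.minAreaRect(np.ascontiguousarray(q[:,:2])); print(nm,m.sum(),r,q[:,2].min(),q[:,2].max())
    hist=np.histogram(q[:,1],12)
    print([(round(float(a),3),round(float(q[(q[:,1]>=a)&(q[:,1]<b)][:,2].mean()),4)) for a,b in zip(hist[1],hist[1][1:])])
for c,(y0,y1,x0,x1) in((t,(230,305,165,235)),(s,(280,340,325,405))):
    hsv=cv2.cvtColor(c["image"],cv2.COLOR_RGB2HSV);mm=np.zeros((400,640),bool)
    mm[y0:y1,x0:x1]=((hsv[...,1]>90)&(hsv[...,0]<25))[y0:y1,x0:x1]
    v,u=np.where(mm);print("mat c",u.mean(),v.mean(),ray(c,u.mean(),v.mean(),.006))
im=cv2.resize(t["image"][155:275,285:475],None,fx=4,fy=4,interpolation=cv2.INTER_CUBIC)
cv2.imwrite("pics/crop1.png",im[:,:,::-1])
E
```

```text
top 7089 ((0.5766758322715759, -0.15331855416297913), (0.17128607630729675, 0.210523784160614), 89.41931915283203) 0.10025367 0.1277117
[(-0.239, 0.1147), (-0.225, 0.1153), (-0.21, 0.1162), (-0.196, 0.117), (-0.182, 0.1178), (-0.167, 0.118), (-0.153, 0.122), (-0.139, 0.1213), (-0.124, 0.1197), (-0.11, 0.1181), (-0.096, 0.1166), (-0.081, 0.1148)]
side 3210 ((0.5759348273277283, -0.1513291299343109), (0.1774446964263916, 0.20938394963741302), 89.2937240600586) 0.100006275 0.12612054
[(-0.24, 0.1145), (-0.225, 0.1155), (-0.21, 0.1163), (-0.195, 0.1173), (-0.181, 0.1177), (-0.166, 0.1186), (-0.151, 0.1225), (-0.136, 0.1212), (-0.121, 0.1197), (-0.106, 0.1181), (-0.091, 0.1163), (-0.076, 0.11)]
mat c 198.19762845849803 265.8673693456302 [0.4573 0.2197 0.006 ]
mat c 364.0160361842105 309.5674342105263 [0.4599 0.2267 0.006 ]
```

View pics/crop1.png

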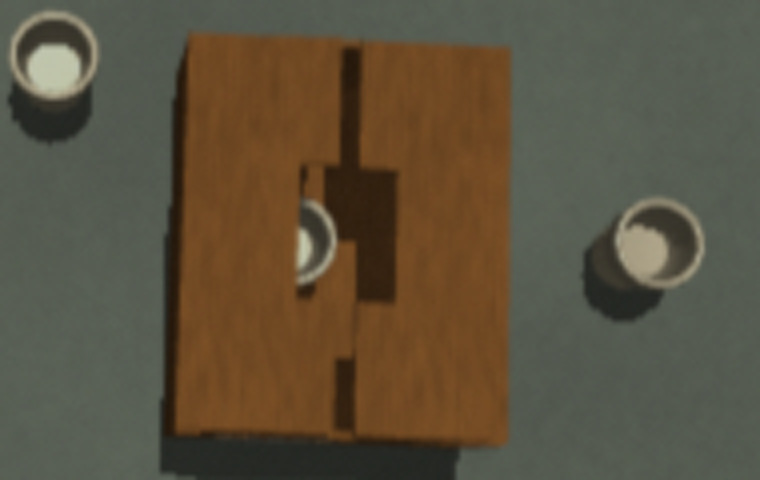

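The crop confirms it: the cup at top-view pixel (361,215), under the hole, is 0.60 m from the base. The ones at (298,170) and (449,215) are 0.68 m away. So the cup in the carton is the one meant. Next I'll set up the planner.

```bash
cat >> h.py <<'E'
from scipy.spatial.transform import Rotation as Ro
def pose(C,phi,side=0,x=0.576):
    """C=(y,z) of the fingertip corner on the 'side'(+1/-1/0) face; phi tilt of tip to +y (rad)"""
    s,c=np.sin(phi),np.cos(phi)
    R=np.array([[0,1,0],[c,0,s],[s,0,-c]])  # columns x,y,z tool
    p=np.array([x,C[0],C[1]])-side*0.011*R[:,0]
    return p,R
def plan(start,ways,jaw,dec=2):
    """ways: (p,R,nrows); prints calls of 5 rows, returns commanded end"""
    p,R=np.array(start[0]),np.array(start[1]); rows=[]
    for (P,Q,n) in ways:
        for k in range(n):
            f=1/(n-k); w=Ro.from_matrix(R.T@Q).as_rotvec()*f; d=R.T@(np.array(P)-p)*f
            r=np.r_[np.round(w/.5,dec),np.round(d/.1,dec)]+0.
            if np.abs(r[:3]).max()>.25 or np.linalg.norm(r[3:])>.415: print("FAST",r)
            p=p+R@r[3:]*.1; R=R@Ro.from_rotvec(r[:3]*.5).as_matrix()
            rows.append([float(a) for a in r]+[jaw])
    import json
    for i in range(0,len(rows),5): print(json.dumps([rows[i:i+5]]).replace(" ",""))
    pickle.dump((p,R),open("cmd.pk","wb")); return p,R
def cmd(): return pickle.load(open("cmd.pk","rb"))
E
python3 - <<'E'
from h import *
from workcell import bot
t=load("top");s=bot.read_state()
print("hole top/bot",ray(t,370,196,.118),ray(t,370,230,.118),"L notch",ray(t,359.5,215,.12),"R notch",ray(t,384,215,.117))
print("rim",ray(t,369.2,215.2,.068),ray(t,361,204.7,.068),ray(t,361,226.2,.068))
r=np.radians
st=(s["tool_pos"],Ro.from_rotvec(s["tcp_rot"]).as_matrix())
a=pose((-.150,.190),r(30),1); 
plan(st,[(a[0],a[1],20)],0)
E
```

```text
hole top/bot [ 0.61118095 -0.1495845   0.118     ] [ 0.54034446 -0.15040687  0.118     ] L notch [ 0.57038537 -0.12803221  0.12      ] R notch [ 0.57252855 -0.17928812  0.117     ]
rim [ 0.57747234 -0.15613168  0.068     ] [ 0.59997198 -0.13786761  0.068     ] [ 0.55281287 -0.1385577   0.068     ]
[[[0.03,0.04,-0.12,0.25,-0.18,0.02,0],[0.03,0.05,-0.12,0.26,-0.16,0.03,0],[0.03,0.05,-0.12,0.27,-0.14,0.04,0],[0.03,0.04,-0.12,0.28,-0.13,0.05,0],[0.03,0.05,-0.13,0.28,-0.11,0.06,0]]]
[[[0.03,0.05,-0.12,0.29,-0.09,0.06,0],[0.03,0.04,-0.13,0.29,-0.07,0.07,0],[0.04,0.05,-0.12,0.29,-0.05,0.08,0],[0.03,0.04,-0.13,0.29,-0.03,0.09,0],[0.04,0.05,-0.12,0.29,-0.01,0.09,0]]]
[[[0.03,0.04,-0.13,0.29,0.01,0.1,0],[0.04,0.05,-0.12,0.29,0.03,0.11,0],[0.03,0.04,-0.13,0.28,0.05,0.11,0],[0.04,0.05,-0.12,0.28,0.07,0.12,0],[0.03,0.04,-0.13,0.27,0.08,0.13,0]]]
[[[0.04,0.05,-0.12,0.26,0.11,0.13,0],[0.03,0.04,-0.13,0.25,0.12,0.13,0],[0.04,0.05,-0.12,0.24,0.14,0.14,0],[0.03,0.04,-0.13,0.23,0.16,0.14,0],[0.04,0.05,-0.12,0.22,0.17,0.14,0]]]
```

Request:
play_rows([
  [[0.03,0.04,-0.12,0.25,-0.18,0.02,0],[0.03,0.05,-0.12,0.26,-0.16,0.03,0],[0.03,0.05,-0.12,0.27,-0.14,0.04,0],[0.03,0.04,-0.12,0.28,-0.13,0.05,0],[0.03,0.05,-0.13,0.28,-0.11,0.06,0]],
])

```text
time: 0.52
tool_pos: [0.2923, -0.5226, 0.219]
tcp_rot: [-2.907, -0.907, -0.158]
wrist_force: [0.6, -0.5, -0.0]
width: 0.301
grip_force: 0.0
```

Request:
play_rows([
  [[0.03,0.05,-0.12,0.29,-0.09,0.06,0],[0.03,0.04,-0.13,0.29,-0.07,0.07,0],[0.04,0.05,-0.12,0.29,-0.05,0.08,0],[0.03,0.04,-0.13,0.29,-0.03,0.09,0],[0.04,0.05,-0.12,0.29,-0.01,0.09,0]],
])

```text
time: 0.93
tool_pos: [0.3866, -0.4026, 0.2081]
tcp_rot: [-2.632, -1.303, -0.295]
wrist_force: [0.2, -0.2, -0.4]
width: -0.002
grip_force: 0.0
```

Request:
play_rows([
  [[0.03,0.04,-0.13,0.29,0.01,0.1,0],[0.04,0.05,-0.12,0.29,0.03,0.11,0],[0.03,0.04,-0.13,0.28,0.05,0.11,0],[0.04,0.05,-0.12,0.28,0.07,0.12,0],[0.03,0.04,-0.13,0.27,0.08,0.13,0]],
])

```text
time: 1.35
tool_pos: [0.4818, -0.2817, 0.1961]
tcp_rot: [-2.302, -1.651, -0.413]
wrist_force: [0.9, -0.9, 0.6]
width: -0.002
grip_force: 0.0
```

Request:
play_rows([
  [[0.04,0.05,-0.12,0.26,0.11,0.13,0],[0.03,0.04,-0.13,0.25,0.12,0.13,0],[0.04,0.05,-0.12,0.24,0.14,0.14,0],[0.03,0.04,-0.13,0.23,0.16,0.14,0],[0.04,0.05,-0.12,0.22,0.17,0.14,0]],
])

```text
time: 1.77
tool_pos: [0.5761, -0.1589, 0.1839]
tcp_rot: [-1.924, -1.929, -0.513]
wrist_force: [-1.0, -0.1, 0.0]
width: -0.005
grip_force: 0.0
```

```bash
python3 - <<'E'
from h import *
from workcell import bot,vision
s=bot.read_state();print(s["tool_pos"],s["tcp_rot"],s["q"],cmd()[0])
c=vision.read_camera("side");im=cv2.resize(c["image"][80:230,220:400],None,fx=4,fy=4,interpolation=cv2.INTER_CUBIC);cv2.imwrite("pics/a1.png",im[:,:,::-1])
r=np.radians
# insertion along tool axis
H=np.array([-.0675,.110]);ways=[]
phi=r(30);a=np.array([-.120,.097])
for d,n in((.045,3),(0,5)):
    C=a-d*np.array([np.sin(phi),-np.cos(phi)]);p,R=pose(C,phi,1);ways.append((p,R,n))
plan(cmd(),ways,0)
E
```

```text
[ 0.57613288 -0.15894657  0.18393684] [-1.92371597 -1.92903368 -0.51341821] [-0.56025772  0.31627794  1.71578608  0.44030375  1.42456712 -0.69835349] [ 0.57556154 -0.15962322  0.18408888]
[[[0.0,0.0,0.0,-0.07,0.0,0.17,0],[0.0,0.0,0.0,-0.07,0.0,0.17,0],[0.0,0.0,0.0,-0.06,0.01,0.16,0],[0.0,0.0,0.0,0.0,0.0,0.09,0],[0.0,0.0,0.0,0.0,0.0,0.09,0]]]
[[[0.0,0.0,0.0,0.0,0.0,0.09,0],[0.0,0.0,0.0,0.0,0.0,0.09,0],[0.0,0.0,0.0,0.0,0.0,0.09,0]]]
```

View pics/a1.png

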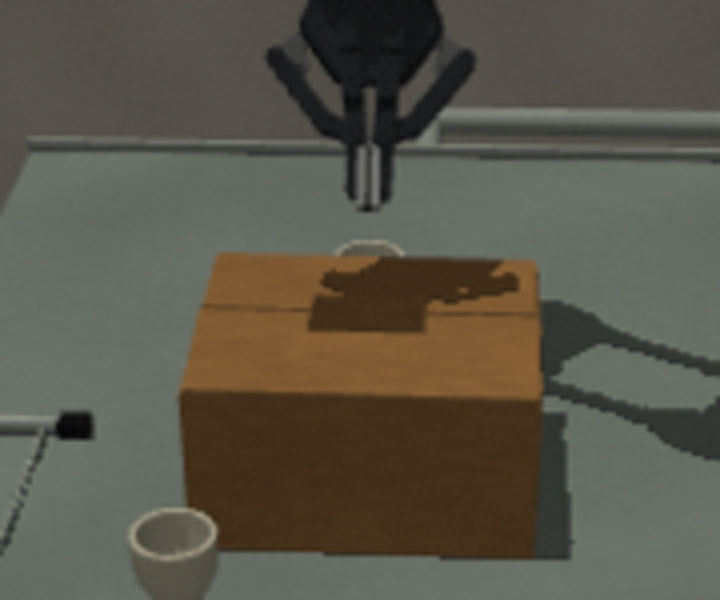

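The crop shows the shut fingertips at (368,205), above the hole at (365,315) and centred on it. Inserting now.

Request:
play_rows([
  [[0,0,0,-0.07,0,0.17,0],[0,0,0,-0.07,0,0.17,0],[0,0,0,-0.06,0.01,0.16,0],[0,0,0,0,0,0.09,0],[0,0,0,0,0,0.09,0]],
])

```text
time: 2.23
tool_pos: [0.5759, -0.1432, 0.1143]
tcp_rot: [-1.927, -1.925, -0.512]
wrist_force: [-0.1, 0.1, 0.4]
width: -0.001
grip_force: 0.0
```

Request:
play_rows([
  [[0,0,0,0,0,0.09,0],[0,0,0,0,0,0.09,0],[0,0,0,0,0,0.09,0]],
])

```text
time: 2.48
tool_pos: [0.577, -0.1302, 0.0922]
tcp_rot: [-1.928, -1.928, -0.514]
wrist_force: [-0.1, -0.4, 0.9]
width: -0.001
grip_force: 0.0
```

```bash
python3 - <<'E'
from h import *
r=np.radians;H=np.array([-.0675,.110]);ways=[]
print(cmd()[0])
for al,rho,ph,n in((-3,.050,36,2),(10,.050,42,3),(25,.050,45,3),(45,.050,45,4),(65,.050,45,4),(90,.050,42,4),(115,.050,35,5),(140,.05,30,5),(152,.05,28,3)):
    C=H+rho*np.array([-np.cos(r(al)),np.sin(r(al))]);p,R=pose(C,r(ph),1);ways.append((p,R,n))
plan(cmd(),ways,0)
E
```

```text
[ 0.57636811 -0.1294213   0.09182191]
[[[0.0,0.1,0.0,0.04,0.0,-0.03,0],[0.0,0.11,0.0,0.03,0.0,-0.03,0],[0.0,0.07,0.0,0.03,0.0,-0.03,0],[0.0,0.07,0.0,0.02,0.0,-0.02,0],[0.0,0.07,0.0,0.03,0.0,-0.02,0]]]
[[[0.0,0.03,0.0,0.04,0.0,-0.02,0],[0.0,0.04,0.0,0.04,0.0,-0.02,0],[0.0,0.03,0.0,0.03,0.0,-0.02,0],[0.0,0.0,0.0,0.04,0.0,-0.01,0],[0.0,0.0,0.0,0.04,0.0,-0.01,0]]]
[[[0.0,0.0,0.0,0.05,0.0,-0.01,0],[0.0,0.0,0.0,0.04,0.0,0.0,0],[0.0,0.0,0.0,0.04,0.0,0.01,0],[0.0,0.0,0.0,0.05,0.0,0.01,0],[0.0,0.0,0.0,0.04,0.0,0.0,0]]]
[[[0.0,0.0,0.0,0.05,0.0,0.01,0],[0.0,-0.03,0.0,0.04,0.0,0.03,0],[0.0,-0.02,0.0,0.05,0.0,0.02,0],[0.0,-0.03,0.0,0.04,0.0,0.03,0],[0.0,-0.02,0.0,0.05,0.0,0.02,0]]]
[[[0.0,-0.05,0.0,0.03,0.0,0.03,0],[0.0,-0.05,0.0,0.02,0.0,0.03,0],[0.0,-0.05,0.0,0.03,0.0,0.03,0],[0.0,-0.05,0.0,0.03,0.0,0.03,0],[0.0,-0.05,0.0,0.03,0.0,0.04,0]]]
[[[0.0,-0.03,0.0,0.01,0.0,0.04,0],[0.0,-0.04,0.0,0.01,0.0,0.04,0],[0.0,-0.03,0.0,0.02,0.0,0.04,0],[0.0,-0.04,0.0,0.01,0.0,0.04,0],[0.0,-0.03,0.0,0.02,0.0,0.03,0]]]
[[[0.0,-0.02,0.0,0.0,0.0,0.03,0],[0.0,-0.03,0.0,0.0,0.0,0.04,0],[0.0,-0.02,0.0,0.01,0.0,0.03,0]]]
```

Request:
play_rows([
  [[0,0.1,0,0.04,0,-0.03,0],[0,0.11,0,0.03,0,-0.03,0],[0,0.07,0,0.03,0,-0.03,0],[0,0.07,0,0.02,0,-0.02,0],[0,0.07,0,0.03,0,-0.02,0]],
])

```text
time: 2.9
tool_pos: [0.5767, -0.1257, 0.1112]
tcp_rot: [-1.795, -1.794, -0.687]
wrist_force: [0.3, -1.5, -0.6]
width: -0.004
grip_force: 0.7
```

Forces are small, so I'll carry on with the arc.

Request:
play_rows([
  [[0,0.03,0,0.04,0,-0.02,0],[0,0.04,0,0.04,0,-0.02,0],[0,0.03,0,0.03,0,-0.02,0],[0,0,0,0.04,0,-0.01,0],[0,0,0,0.04,0,-0.01,0]],
])

```text
time: 3.32
tool_pos: [0.5767, -0.1172, 0.1307]
tcp_rot: [-1.763, -1.762, -0.724]
wrist_force: [0.2, -0.8, -1.0]
width: 0.004
grip_force: 0.7
```

Request:
play_rows([
  [[0,0,0,0.05,0,-0.01,0],[0,0,0,0.04,0,0,0],[0,0,0,0.04,0,0.01,0],[0,0,0,0.05,0,0.01,0],[0,0,0,0.04,0,0,0]],
])

```text
time: 3.73
tool_pos: [0.5768, -0.1002, 0.1456]
tcp_rot: [-1.762, -1.762, -0.725]
wrist_force: [0.1, -0.7, -1.2]
width: -0.001
grip_force: 0.8
```

```bash
python3 - <<'E'
from h import *
from workcell import bot,vision
s=bot.read_state();print(s["tool_pos"],s["wrist_force"],s["q"])
c=vision.read_camera("side");im=cv2.resize(c["image"][80:230,220:400],None,fx=3,fy=3,interpolation=cv2.INTER_CUBIC);cv2.imwrite("pics/a2.png",im[:,:,::-1])
E
```

```text
[ 0.57678863 -0.10022133  0.14559218] [ 0.08109733 -0.73198891 -1.19700481] [-0.57597138  0.42153955  1.7615787   0.63445469  1.47734018 -0.80969998]
```

View pics/a2.png

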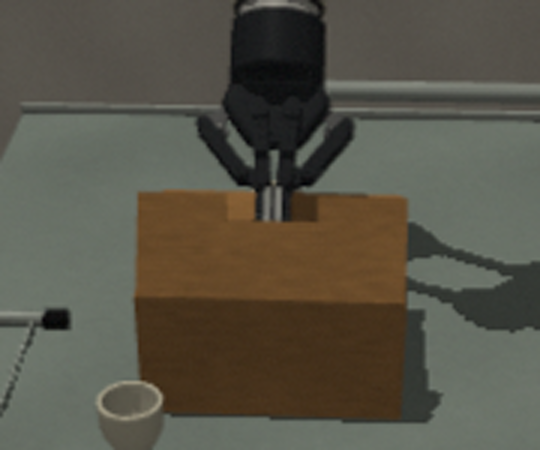

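The left flap is rising (notch at (275,205)) with the fingertips behind it. I'll carry on.

Request:
play_rows([
  [[0,0,0,0.05,0,0.01,0],[0,-0.03,0,0.04,0,0.03,0],[0,-0.02,0,0.05,0,0.02,0],[0,-0.03,0,0.04,0,0.03,0],[0,-0.02,0,0.05,0,0.02,0]],
])

```text
time: 4.2
tool_pos: [0.5766, -0.076, 0.1533]
tcp_rot: [-1.796, -1.795, -0.685]
wrist_force: [0.0, -1.8, -2.1]
width: 0.003
grip_force: 0.8
```

Request:
play_rows([
  [[0,-0.05,0,0.03,0,0.03,0],[0,-0.05,0,0.02,0,0.03,0],[0,-0.05,0,0.03,0,0.03,0],[0,-0.05,0,0.03,0,0.03,0],[0,-0.05,0,0.03,0,0.04,0]],
])

```text
time: 4.62
tool_pos: [0.5768, -0.0555, 0.1496]
tcp_rot: [-1.877, -1.877, -0.583]
wrist_force: [0.3, -2.0, 0.2]
width: 0.002
grip_force: 0.8
```

Request:
play_rows([
  [[0,-0.03,0,0.01,0,0.04,0],[0,-0.04,0,0.01,0,0.04,0],[0,-0.03,0,0.02,0,0.04,0],[0,-0.04,0,0.01,0,0.04,0],[0,-0.03,0,0.02,0,0.03,0]],
])

```text
time: 5.03
tool_pos: [0.5765, -0.0392, 0.1367]
tcp_rot: [-1.929, -1.928, -0.511]
wrist_force: [-0.3, -1.9, 0.5]
width: 0.0
grip_force: 0.8
```

Request:
play_rows([
  [[0,-0.02,0,0,0,0.03,0],[0,-0.03,0,0,0,0.04,0],[0,-0.02,0,0.01,0,0.03,0]],
])

```text
time: 5.28
tool_pos: [0.5765, -0.0337, 0.1285]
tcp_rot: [-1.95, -1.949, -0.481]
wrist_force: [0.3, -1.3, 0.6]
width: 0.003
grip_force: 0.8
```

```bash
python3 - <<'E'
from h import *
from workcell import bot
s=bot.read_state();print(s["tool_pos"],s["wrist_force"],cmd()[0])
r=np.radians
# retreat up and to -y, swing to phi=-30 above the hole, then insert under right flap
phi=r(-35);a=np.array([-.186,.097]);ax=np.array([np.sin(phi),-np.cos(phi)])
b=pose((-.09,.215),r(0),0)
c1=pose(a-.075*ax,phi,-1);c2=pose(a-.03*ax,phi,-1);c3=pose(a,phi,-1)
plan(cmd(),[(*b,5),(*c1,7),(*c2,3),(*c3,5)],0)
E
```

```text
[ 0.57653643 -0.0336696   0.12850418] [ 0.3363905  -1.28582725  0.5909487 ] [ 0.57642965 -0.03291059  0.12884974]
[[[0.0,-0.2,0.0,-0.02,0.0,-0.21,0],[0.0,-0.19,0.0,-0.04,0.0,-0.2,0],[0.0,-0.2,0.0,-0.06,0.0,-0.2,0],[0.0,-0.19,0.0,-0.08,0.0,-0.19,0],[0.0,-0.2,0.0,-0.09,-0.01,-0.18,0]]]
[[[0.0,-0.17,0.0,-0.06,0.0,0.09,0],[0.0,-0.17,0.0,-0.06,0.0,0.09,0],[0.0,-0.18,0.0,-0.05,0.0,0.1,0],[0.0,-0.17,0.0,-0.04,0.0,0.1,0],[0.0,-0.18,0.0,-0.03,0.0,0.11,0]]]
[[[0.0,-0.17,0.0,-0.02,0.0,0.11,0],[0.0,-0.18,0.0,0.0,0.01,0.11,0],[0.0,0.0,0.0,0.0,0.0,0.15,0],[0.0,0.0,0.0,0.0,0.0,0.15,0],[0.0,0.0,0.0,0.0,0.0,0.15,0]]]
[[[0.0,0.0,0.0,0.0,0.0,0.06,0],[0.0,0.0,0.0,0.0,0.0,0.06,0],[0.0,0.0,0.0,0.0,0.0,0.06,0],[0.0,0.0,0.0,0.0,0.0,0.06,0],[0.0,0.0,0.0,0.0,0.0,0.06,0]]]
```

Request:
play_rows([
  [[0,-0.2,0,-0.02,0,-0.21,0],[0,-0.19,0,-0.04,0,-0.2,0],[0,-0.2,0,-0.06,0,-0.2,0],[0,-0.19,0,-0.08,0,-0.19,0],[0,-0.2,0,-0.09,-0.01,-0.18,0]],
])

```text
time: 5.7
tool_pos: [0.5761, -0.0911, 0.2165]
tcp_rot: [2.218, 2.217, -0.009]
wrist_force: [-0.1, -0.4, -0.1]
width: 0.001
grip_force: 0.0
```

Request:
play_rows([
  [[0,-0.17,0,-0.06,0,0.09,0],[0,-0.17,0,-0.06,0,0.09,0],[0,-0.18,0,-0.05,0,0.1,0],[0,-0.17,0,-0.04,0,0.1,0],[0,-0.18,0,-0.03,0,0.11,0]],
])

```text
time: 6.12
tool_pos: [0.5761, -0.1228, 0.1712]
tcp_rot: [1.975, 1.977, -0.443]
wrist_force: [0.1, 0.3, -1.5]
width: 0.001
grip_force: 0.0
```

Request:
play_rows([
  [[0,-0.17,0,-0.02,0,0.11,0],[0,-0.18,0,0,0.01,0.11,0],[0,0,0,0,0,0.15,0],[0,0,0,0,0,0.15,0],[0,0,0,0,0,0.15,0]],
])

```text
time: 6.53
tool_pos: [0.5762, -0.1599, 0.1138]
tcp_rot: [1.869, 1.875, -0.595]
wrist_force: [0.3, 0.4, 0.4]
width: -0.004
grip_force: 0.0
```

```bash
python3 - <<'E'
from h import *
from workcell import bot,vision
s=bot.read_state();print(s["tool_pos"],s["tcp_rot"],s["wrist_force"],s["q"],cmd()[0])
c=vision.read_camera("side");im=cv2.resize(c["image"][80:230,220:400],None,fx=3,fy=3,interpolation=cv2.INTER_CUBIC);cv2.imwrite("pics/a3.png",im[:,:,::-1])
S=cloud(c); k=S[80:230,220:400].reshape(-1,3); k=k[(k[:,0]>.48)&(k[:,0]<.54)&(k[:,1]>-.07)&(k[:,1]<.03)&(k[:,2]>.09)]
for y in np.arange(-.07,.02,.01):
    m=k[(k[:,1]>=y)&(k[:,1]<y+.01)]; print(round(y,3),len(m),np.median(m[:,2]) if len(m) else "")
E
```

```text
[ 0.5762128  -0.15988732  0.11377516] [ 1.86911776  1.87472366 -0.59466379] [0.27777012 0.42249945 0.38328294] [ 0.0264222   0.25934605  1.97202143 -0.71974441  1.06008562  0.43464324] [ 0.5763724  -0.17696591  0.09048171]
-0.07 118 0.09673227298522422
-0.06 6 0.11829729385423357
-0.05 18 0.12299223522484506
-0.04 16 0.1284650389103486
-0.03 3 0.1339005477166837
-0.02 14 0.13739633056808448
-0.01 13 0.14470955594097343
0.0 55 0.1467756718005196
0.01 0
```

View pics/a3.png

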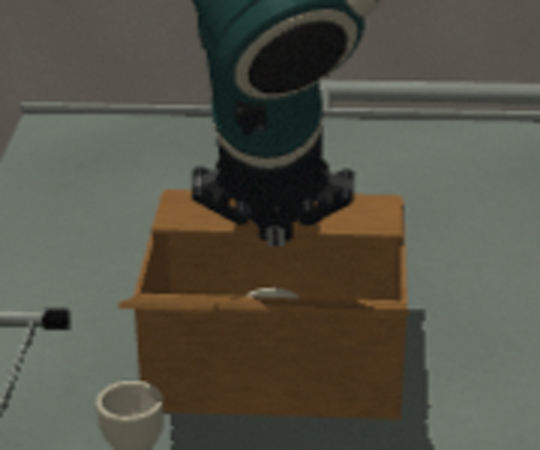

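The left flap now lies back at about 2.67 rad, with its edge at (120–370,300). The fingertips at (275,240) are above the right notch. Inserting under the right flap.

Request:
play_rows([
  [[0,0,0,0,0,0.06,0],[0,0,0,0,0,0.06,0],[0,0,0,0,0,0.06,0],[0,0,0,0,0,0.06,0],[0,0,0,0,0,0.06,0]],
])

```text
time: 7.0
tool_pos: [0.577, -0.1781, 0.0911]
tcp_rot: [1.871, 1.871, -0.593]
wrist_force: [-0.3, -0.1, -0.2]
width: 0.002
grip_force: 0.0
```

```bash
python3 - <<'E'
from h import *
r=np.radians;H=np.array([-.2375,.110]);ways=[]
for al,rho,ph,n in((-3,.050,38,2),(10,.050,42,3),(25,.050,45,3),(45,.050,45,3),(65,.050,45,4),(90,.050,42,4),(115,.050,35,4),(140,.05,30,4),(154,.05,28,3)):
    C=H+rho*np.array([np.cos(r(al)),np.sin(r(al))]);p,R=pose(C,-r(ph),-1);ways.append((p,R,n))
plan(cmd(),ways,0)
E
```

```text
[[[0.0,-0.05,0.0,-0.04,0.0,-0.04,0],[0.0,-0.05,0.0,-0.03,0.0,-0.03,0],[0.0,-0.05,0.0,-0.03,0.0,-0.03,0],[0.0,-0.05,0.0,-0.03,0.0,-0.02,0],[0.0,-0.04,0.0,-0.02,0.0,-0.03,0]]]
[[[0.0,-0.04,0.0,-0.04,0.0,-0.02,0],[0.0,-0.03,0.0,-0.04,0.0,-0.02,0],[0.0,-0.04,0.0,-0.04,0.0,-0.01,0],[0.0,0.0,0.0,-0.06,0.0,-0.01,0],[0.0,0.0,0.0,-0.05,0.0,-0.01,0]]]
[[[0.0,0.0,0.0,-0.06,0.0,-0.02,0],[0.0,0.0,0.0,-0.04,0.0,0.01,0],[0.0,0.0,0.0,-0.04,0.0,0.01,0],[0.0,0.0,0.0,-0.04,0.0,0.01,0],[0.0,0.0,0.0,-0.05,0.0,0.01,0]]]
[[[0.0,0.03,0.0,-0.04,0.0,0.03,0],[0.0,0.03,0.0,-0.05,0.0,0.02,0],[0.0,0.02,0.0,-0.05,0.0,0.03,0],[0.0,0.03,0.0,-0.04,-0.01,0.02,0],[0.0,0.06,0.0,-0.03,0.0,0.04,0]]]
[[[0.0,0.06,0.0,-0.03,0.0,0.04,0],[0.0,0.06,0.0,-0.04,0.0,0.04,0],[0.0,0.06,0.0,-0.04,0.0,0.04,0],[0.0,0.04,0.0,-0.02,0.0,0.05,0],[0.0,0.05,0.0,-0.01,0.0,0.05,0]]]
[[[0.0,0.04,0.0,-0.02,0.0,0.05,0],[0.0,0.05,0.0,-0.02,0.01,0.04,0],[0.0,0.02,0.0,0.0,0.0,0.04,0],[0.0,0.02,0.0,0.0,0.0,0.04,0],[0.0,0.02,0.0,-0.01,0.0,0.04,0]]]
```

Request:
play_rows([
  [[0,-0.05,0,-0.04,0,-0.04,0],[0,-0.05,0,-0.03,0,-0.03,0],[0,-0.05,0,-0.03,0,-0.03,0],[0,-0.05,0,-0.03,0,-0.02,0],[0,-0.04,0,-0.02,0,-0.03,0]],
])

```text
time: 7.42
tool_pos: [0.5768, -0.1802, 0.1124]
tcp_rot: [1.792, 1.794, -0.691]
wrist_force: [-0.3, 0.5, -1.5]
width: 0.002
grip_force: 0.6
```

Request:
play_rows([
  [[0,-0.04,0,-0.04,0,-0.02,0],[0,-0.03,0,-0.04,0,-0.02,0],[0,-0.04,0,-0.04,0,-0.01,0],[0,0,0,-0.06,0,-0.01,0],[0,0,0,-0.05,0,-0.01,0]],
])

```text
time: 7.83
tool_pos: [0.5766, -0.1924, 0.1333]
tcp_rot: [1.757, 1.76, -0.733]
wrist_force: [0.2, -0.2, -2.3]
width: -0.001
grip_force: 0.7
```

Request:
play_rows([
  [[0,0,0,-0.06,0,-0.02,0],[0,0,0,-0.04,0,0.01,0],[0,0,0,-0.04,0,0.01,0],[0,0,0,-0.04,0,0.01,0],[0,0,0,-0.05,0,0.01,0]],
])

```text
time: 8.25
tool_pos: [0.5769, -0.2104, 0.1484]
tcp_rot: [1.758, 1.759, -0.732]
wrist_force: [0.6, 0.9, -0.6]
width: 0.002
grip_force: 0.8
```

Request:
play_rows([
  [[0,0.03,0,-0.04,0,0.03,0],[0,0.03,0,-0.05,0,0.02,0],[0,0.02,0,-0.05,0,0.03,0],[0,0.03,0,-0.04,-0.01,0.02,0],[0,0.06,0,-0.03,0,0.04,0]],
])

```text
time: 8.67
tool_pos: [0.5755, -0.2352, 0.1525]
tcp_rot: [1.814, 1.816, -0.666]
wrist_force: [-0.3, 2.0, 1.9]
width: -0.0
grip_force: 0.8
```

Request:
play_rows([
  [[0,0.06,0,-0.03,0,0.04,0],[0,0.06,0,-0.04,0,0.04,0],[0,0.06,0,-0.04,0,0.04,0],[0,0.04,0,-0.02,0,0.05,0],[0,0.05,0,-0.01,0,0.05,0]],
])

```text
time: 9.08
tool_pos: [0.5757, -0.2603, 0.1443]
tcp_rot: [1.9, 1.899, -0.555]
wrist_force: [-0.8, 0.1, 1.3]
width: 0.003
grip_force: 0.8
```

Request:
play_rows([
  [[0,0.04,0,-0.02,0,0.05,0],[0,0.05,0,-0.02,0.01,0.04,0],[0,0.02,0,0,0,0.04,0],[0,0.02,0,0,0,0.04,0],[0,0.02,0,-0.01,0,0.04,0]],
])

```text
time: 9.5
tool_pos: [0.5767, -0.2744, 0.1279]
tcp_rot: [1.946, 1.946, -0.49]
wrist_force: [-1.2, 1.9, 1.1]
width: 0.0
grip_force: 1.1
```

```bash
python3 - <<'E'
from h import *
from workcell import bot
s=bot.read_state();print(s["tool_pos"],s["wrist_force"],cmd()[0])
r=np.radians
b=pose((-.21,.215),r(0),0); c=pose((-.17,.30),0,0,.45)
plan(cmd(),[(*b,5),(*c,5)],85)
E
```

```text
[ 0.57672281 -0.27444452  0.12786965] [-1.23115175  1.8765043   1.05108409] [ 0.5764615  -0.27306901  0.12703997]
[[[0.0,0.2,0.0,0.03,0.0,-0.21,85],[0.0,0.2,0.0,0.05,0.0,-0.21,85],[0.0,0.19,0.0,0.07,0.0,-0.21,85],[0.0,0.2,0.0,0.09,0.0,-0.2,85],[0.0,0.19,0.0,0.11,-0.01,-0.18,85]]]
[[[0.0,0.0,0.0,0.08,-0.25,-0.17,85],[0.0,0.0,0.0,0.08,-0.25,-0.17,85],[0.0,0.0,0.0,0.08,-0.25,-0.17,85],[0.0,0.0,0.0,0.08,-0.25,-0.17,85],[0.0,0.0,0.0,0.08,-0.26,-0.17,85]]]
```

Request:
play_rows([
  [[0,0.2,0,0.03,0,-0.21,0],[0,0.2,0,0.05,0,-0.21,0],[0,0.19,0,0.07,0,-0.21,0],[0,0.2,0,0.09,0,-0.2,85],[0,0.19,0,0.11,-0.01,-0.18,85]],
])

```text
time: 9.92
tool_pos: [0.5764, -0.2099, 0.2168]
tcp_rot: [-2.22, -2.223, -0.002]
wrist_force: [0.4, -0.4, -0.4]
width: 0.27
grip_force: 0.0
```

Request:
play_rows([
  [[0,0,0,0.08,-0.25,-0.17,85],[0,0,0,0.08,-0.25,-0.17,85],[0,0,0,0.08,-0.25,-0.17,85],[0,0,0,0.08,-0.25,-0.17,85],[0,0,0,0.08,-0.26,-0.17,85]],
])

```text
time: 10.33
tool_pos: [0.4485, -0.1699, 0.3001]
tcp_rot: [2.221, 2.222, -0.006]
wrist_force: [1.1, -0.9, 1.3]
width: 0.974
grip_force: 0.0
```

```bash
python3 - <<'E'
from h import *
from workcell import bot,vision
s=bot.read_state();print(s["tool_pos"],s["tcp_rot"],s["width"],cmd()[0])
t=vision.read_camera("top");c=vision.read_camera("side")
pickle.dump(t,open("top2.pkl","wb"));pickle.dump(c,open("side2.pkl","wb"))
A=cv2.resize(t["image"][150:280,310:440],(520,520),interpolation=cv2.INTER_CUBIC);B=cv2.resize(c["image"][100:230,250:320],(280,520),interpolation=cv2.INTER_CUBIC)
cv2.imwrite("pics/a4.png",np.hstack([A,B])[:,:,::-1])
for W in(cloud(t),cloud(c)):
  k=W.reshape(-1,3)
  for lo,hi in((-.32,-.24),(-.065,.02)):
    m=k[(k[:,0]>.59)&(k[:,0]<.67)&(k[:,1]>lo)&(k[:,1]<hi)&(k[:,2]>.113)&(k[:,2]<.2)]
    if len(m)>5: print(lo,len(m),np.polyfit(m[:,1],m[:,2],1),m.max(0),m.min(0))
  m=k[(np.abs(k[:,0]-.577)<.05)&(np.abs(k[:,1]+.131)<.05)&(k[:,2]>.06)&(k[:,2]<.08)]; 
  if len(m): print("rim",len(m),(m.max(0)+m.min(0))/2,m.max(0)-m.min(0),np.median(m[:,2]))
E
```

```text
[ 0.44849656 -0.16988082  0.30011252] [ 2.22079605  2.22166597 -0.00604478] 0.9740218101123091 [ 0.44979951 -0.16967387  0.29969308]
-0.32 1282 [-0.44181804  0.00544558] [ 0.66998137 -0.24028715  0.14671282] [ 0.59072856 -0.31268775  0.11301222]
-0.065 1137 [0.53147607 0.14712983] [0.66997505 0.00346623 0.15101467] [ 0.59014422 -0.06494804  0.1130093 ]
rim 141 [ 0.57947647 -0.13062667  0.06642523] [0.04880133 0.04661914 0.01261382] 0.06781426040104485
-0.32 611 [-0.44180123  0.0058675 ] [ 0.66998229 -0.24007669  0.14488879] [ 0.59021109 -0.31242233  0.11300174]
-0.065 139 [0.50401201 0.14559769] [0.6690526  0.00814987 0.1500818 ] [ 0.59072248 -0.06206581  0.11356738]
rim 41 [ 0.58063376 -0.14802573  0.06629484] [0.03962905 0.01188811 0.00947232] 0.06655331141117124
```

View pics/a4.png

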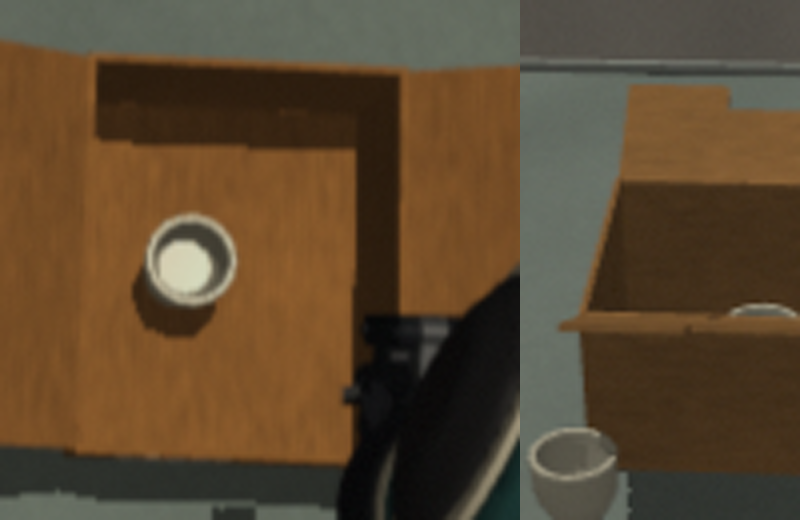

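Both flaps are back at about 2.7 rad. The cup stands upright with its rim centre at crop (191,261), which is about (0.578, −0.131) with the rim at z 0.068, as expected.

```bash
python3 - <<'E'
from h import *
t=load("top2"); print(ray(t,357.75,215.25,.068))
s=load("side");hsv=cv2.cvtColor(s["image"],cv2.COLOR_RGB2HSV);mm=((hsv[...,1]>90)&(hsv[...,0]<25));mm[:270]=0;mm[350:]=0;mm[:,:300]=0;mm[:,430:]=0
n,l,st,ce=cv2.connectedComponentsWithStats(mm.astype(np.uint8));i=1+st[1:,4].argmax();print(st[i],ce[i])
v,u=np.where(l==i);
for k in (u.argmin(),u.argmax(),v.argmin(),v.argmax()): print(ray(s,u[k],v[k],.006))
t=load("top")
hsv=cv2.cvtColor(t["image"],cv2.COLOR_RGB2HSV);mm=((hsv[...,1]>70)&(hsv[...,0]<25));mm[:225]=0;mm[310:]=0;mm[:,:150]=0;mm[:,245:]=0
v,u=np.where(mm)
for k in (u.argmin(),u.argmax(),v.argmin(),v.argmax()): print(u[k],v[k],ray(t,u[k],v[k],.006))
h=pose((-.131,.20),0,0,.577);m=pose((-.131,.080),0,0,.577);g=pose((-.131,.033),0,0,.577)
plan(cmd(),[(*h,6),(*m,4),(*g,5)],85)
E
```

```text
[ 0.57650145 -0.13110904  0.068     ]
[ 333  285   63   50 2432] [364.01603618 309.56743421]
[0.51874941 0.2150315  0.006     ]
[0.40059992 0.21789645 0.006     ]
[0.46301644 0.16176328 0.006     ]
[0.4625462  0.28459528 0.006     ]
172 260 [0.46855029 0.27908276 0.006     ]
225 261 [0.46999168 0.16035093 0.006     ]
196 239 [0.51749877 0.22877735 0.006     ]
190 292 [0.39901959 0.23385316 0.006     ]
[[[0.0,0.0,0.0,0.06,0.21,0.17,85],[0.0,0.0,0.0,0.07,0.21,0.16,85],[0.0,0.0,0.0,0.06,0.21,0.17,85],[0.0,0.0,0.0,0.07,0.21,0.16,85],[0.0,0.0,0.0,0.06,0.22,0.17,85]]]
[[[0.0,0.0,0.0,0.07,0.21,0.16,85],[0.0,0.0,0.0,0.0,0.0,0.3,85],[0.0,0.0,0.0,0.0,0.0,0.3,85],[0.0,0.0,0.0,0.0,0.0,0.3,85],[0.0,0.0,0.0,0.0,0.01,0.3,85]]]
[[[0.0,0.0,0.0,0.0,0.0,0.09,85],[0.0,0.0,0.0,0.0,0.0,0.1,85],[0.0,0.0,0.0,0.0,0.0,0.09,85],[0.0,0.0,0.0,0.0,0.0,0.1,85],[0.0,0.0,0.0,0.0,0.0,0.09,85]]]
```

Request:
play_rows([
  [[0,0,0,0.06,0.21,0.17,85],[0,0,0,0.07,0.21,0.16,85],[0,0,0,0.06,0.21,0.17,85],[0,0,0,0.07,0.21,0.16,85],[0,0,0,0.06,0.22,0.17,85]],
])

```text
time: 10.85
tool_pos: [0.5568, -0.1381, 0.2149]
tcp_rot: [2.22, 2.221, -0.006]
wrist_force: [1.2, -0.5, 0.4]
width: 0.992
grip_force: 0.0
```

Request:
play_rows([
  [[0,0,0,0.07,0.21,0.16,85],[0,0,0,0,0,0.3,85],[0,0,0,0,0,0.3,85],[0,0,0,0,0,0.3,85],[0,0,0,0,0.01,0.3,85]],
])

```text
time: 11.27
tool_pos: [0.5774, -0.1316, 0.078]
tcp_rot: [2.22, 2.222, -0.006]
wrist_force: [0.1, -0.6, -0.3]
width: 0.993
grip_force: 0.0
```

Request:
play_rows([
  [[0,0,0,0,0,0.09,85],[0,0,0,0,0,0.1,85],[0,0,0,0,0,0.09,85],[0,0,0,0,0,0.1,85],[0,0,0,0,0,0.09,85]],
])

```text
time: 11.68
tool_pos: [0.5789, -0.1324, 0.0345]
tcp_rot: [2.219, 2.219, -0.003]
wrist_force: [-0.1, 0.2, 0.4]
width: 0.994
grip_force: 0.0
```

Request:
play_rows([
  [[0,0,0,0,0,0,60],[0,0,0,0,0,0,56],[0,0,0,0,0,0,52],[0,0,0,0,0,0,48],[0,0,0,0,0,0,44]],
], newtons=25)

```text
time: 12.1
tool_pos: [0.5786, -0.1323, 0.035]
tcp_rot: [2.219, 2.219, -0.003]
wrist_force: [0.8, 0.2, 1.5]
width: 0.576
grip_force: 26.1
```

Request:
play_rows([
  [[0,0,0,0,0,0,35],[0,0,0,0,0,0,35],[0,0,0,0,0,0,35],[0,0,0,0,0,0,35]],
], newtons=25)

```text
time: 12.43
tool_pos: [0.5786, -0.1323, 0.0349]
tcp_rot: [2.219, 2.219, -0.003]
wrist_force: [0.7, 1.0, 5.8]
width: 0.576
grip_force: 26.2
```

The grip is holding at 49 mm. Planning the lift and carry.

```bash
python3 - <<'E'
from h import *
print(cmd()[0])
x,y=cmd()[0][:2]; P=lambda x,y,z:pose((y,z),0,0,x)
plan(cmd(),[(*P(x,y,.043),2),(*P(x,y,.213),8),(*P(.568,-.10,.22),2),(*P(.471,.19,.22),10),(*P(.459,.223,.22),3),(*P(.459,.223,.06),8),(*P(.459,.223,.042),4)],35)
E
```

```text
[ 0.57724867 -0.13096345  0.03338647]
[[[0.0,0.0,0.0,0.0,0.0,-0.05,35],[0.0,0.0,0.0,0.0,0.0,-0.05,35],[0.0,0.0,0.0,0.0,0.0,-0.21,35],[0.0,0.0,0.0,0.0,0.0,-0.21,35],[0.0,0.0,0.0,0.0,0.0,-0.21,35]]]
[[[0.0,0.0,0.0,0.0,0.0,-0.21,35],[0.0,0.0,0.0,0.0,0.0,-0.21,35],[0.0,0.0,0.0,0.0,0.0,-0.22,35],[0.0,0.0,0.0,0.0,0.0,-0.21,35],[0.0,0.0,0.0,0.0,0.0,-0.22,35]]]
[[[0.0,0.0,0.0,0.15,-0.05,-0.03,35],[0.0,0.0,0.0,0.16,-0.05,-0.04,35],[0.0,0.0,0.0,0.29,-0.1,0.0,35],[0.0,0.0,0.0,0.29,-0.1,0.0,35],[0.0,0.0,0.0,0.29,-0.1,0.0,35]]]
[[[0.0,0.0,0.0,0.29,-0.1,0.0,35],[0.0,0.0,0.0,0.29,-0.09,0.0,35],[0.0,0.0,0.0,0.29,-0.1,0.0,35],[0.0,0.0,0.0,0.29,-0.09,0.0,35],[0.0,0.0,0.0,0.29,-0.1,0.0,35]]]
[[[0.0,0.0,0.0,0.29,-0.09,0.0,35],[0.0,0.0,0.0,0.29,-0.1,0.0,35],[0.0,0.0,0.0,0.11,-0.04,0.0,35],[0.0,0.0,0.0,0.11,-0.04,0.0,35],[0.0,0.0,0.0,0.11,-0.04,0.0,35]]]
[[[0.0,0.0,0.0,0.0,0.0,0.2,35],[0.0,0.0,0.0,0.0,0.0,0.2,35],[0.0,0.0,0.0,0.0,0.0,0.2,35],[0.0,0.0,0.0,0.0,0.0,0.2,35],[0.0,0.0,0.0,0.0,0.0,0.2,35]]]
[[[0.0,0.0,0.0,0.0,0.0,0.2,35],[0.0,0.0,0.0,0.0,0.0,0.2,35],[0.0,0.0,0.0,0.0,0.01,0.2,35],[0.0,0.0,0.0,0.0,0.0,0.05,35],[0.0,0.0,0.0,0.0,0.0,0.04,35]]]
[[[0.0,0.0,0.0,0.0,0.0,0.05,35],[0.0,0.0,0.0,0.0,0.0,0.04,35]]]
```

Request:
play_rows([
  [[0,0,0,0,0,-0.05,35],[0,0,0,0,0,-0.05,35],[0,0,0,0,0,-0.21,35],[0,0,0,0,0,-0.21,35],[0,0,0,0,0,-0.21,35]],
])

```text
time: 12.85
tool_pos: [0.5763, -0.1314, 0.1066]
tcp_rot: [-2.22, -2.221, 0.008]
wrist_force: [0.3, 0.7, -1.4]
width: 0.573
grip_force: 26.3
```

Request:
play_rows([
  [[0,0,0,0,0,-0.21,35],[0,0,0,0,0,-0.21,35],[0,0,0,0,0,-0.22,35],[0,0,0,0,0,-0.21,35],[0,0,0,0,0,-0.22,35]],
])

```text
time: 13.27
tool_pos: [0.5767, -0.1312, 0.2141]
tcp_rot: [-2.221, -2.221, 0.007]
wrist_force: [-0.3, 0.2, -1.2]
width: 0.576
grip_force: 26.3
```

Request:
play_rows([
  [[0,0,0,0.15,-0.05,-0.03,35],[0,0,0,0.16,-0.05,-0.04,35],[0,0,0,0.29,-0.1,0,35],[0,0,0,0.29,-0.1,0,35],[0,0,0,0.29,-0.1,0,35]],
])

```text
time: 13.68
tool_pos: [0.535, -0.0111, 0.2183]
tcp_rot: [-2.22, -2.22, 0.009]
wrist_force: [-0.6, 1.0, -0.8]
width: 0.576
grip_force: 26.3
```

Request:
play_rows([
  [[0,0,0,0.29,-0.1,0,35],[0,0,0,0.29,-0.09,0,35],[0,0,0,0.29,-0.1,0,35],[0,0,0,0.29,-0.09,0,35],[0,0,0,0.29,-0.1,0,35]],
])

```text
time: 14.1
tool_pos: [0.4865, 0.1336, 0.2179]
tcp_rot: [-2.219, -2.221, 0.01]
wrist_force: [0.4, -0.0, -0.9]
width: 0.576
grip_force: 26.3
```

Request:
play_rows([
  [[0,0,0,0.29,-0.09,0,35],[0,0,0,0.29,-0.1,0,35],[0,0,0,0.11,-0.04,0,35],[0,0,0,0.11,-0.04,0,35],[0,0,0,0.11,-0.04,0,35]],
])

```text
time: 14.52
tool_pos: [0.457, 0.2232, 0.2186]
tcp_rot: [2.22, 2.222, -0.009]
wrist_force: [0.5, -0.0, -1.3]
width: 0.576
grip_force: 26.3
```

```bash
python3 - <<'E'
from h import *
from workcell import bot,vision
s=bot.read_state();print(s["tool_pos"],s["tcp_rot"],s["width"],s["grip_force"])
c=vision.read_camera("side");cv2.imwrite("pics/a5.png",c["image"][:,:,::-1])
S=cloud(c); k=S[100:380,200:450].reshape(-1,3)
E
```

```text
[0.45703801 0.2231593  0.2185619 ] [ 2.21965396  2.2223575  -0.00908561] 0.5762745469063303 26.308900183430524
```

View pics/a5.png

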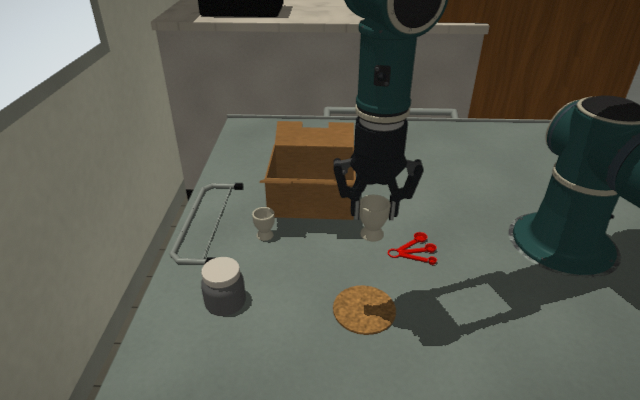

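The cup hangs upright in the grip, with its bowl at (373,210) and foot at (373,240). Lowering it over the mat.

Request:
play_rows([
  [[0,0,0,0,0,0.2,35],[0,0,0,0,0,0.2,35],[0,0,0,0,0,0.2,35],[0,0,0,0,0,0.2,35],[0,0,0,0,0,0.2,35]],
])

```text
time: 14.98
tool_pos: [0.4587, 0.2214, 0.1187]
tcp_rot: [2.221, 2.219, -0.006]
wrist_force: [0.2, -0.5, -1.3]
width: 0.571
grip_force: 26.3
```

Request:
play_rows([
  [[0,0,0,0,0,0.2,35],[0,0,0,0,0,0.2,35],[0,0,0,0,0.01,0.2,35],[0,0,0,0,0,0.05,35],[0,0,0,0,0,0.04,35]],
])

```text
time: 15.4
tool_pos: [0.4585, 0.2209, 0.0494]
tcp_rot: [2.222, 2.22, -0.01]
wrist_force: [0.3, -0.0, -0.9]
width: 0.573
grip_force: 26.4
```

Request:
play_rows([
  [[0,0,0,0,0,0.05,35],[0,0,0,0,0,0.03,35],[0,0,0,0,0,0.01,35],[0,0,0,0,0,0.01,35],[0,0,0,0,0,0.01,35]],
])

```text
time: 15.82
tool_pos: [0.4601, 0.2223, 0.0406]
tcp_rot: [2.22, 2.22, -0.003]
wrist_force: [-1.4, -0.5, -0.7]
width: 0.575
grip_force: 26.4
```

Expected contact is at a TCP height of about 0.037, so I'll go down 1 mm per row.

Request:
play_rows([
  [[0,0,0,0,0,0.01,35],[0,0,0,0,0,0.01,35],[0,0,0,0,0,0,35]],
])

```text
time: 16.07
tool_pos: [0.4594, 0.2221, 0.0379]
tcp_rot: [2.22, 2.221, -0.005]
wrist_force: [-0.3, -1.1, -1.8]
width: 0.569
grip_force: 26.4
```

Request:
play_rows([
  [[0,0,0,0,0,0.01,35],[0,0,0,0,0,0,35]],
])

```text
time: 16.23
tool_pos: [0.4596, 0.2221, 0.037]
tcp_rot: [2.22, 2.221, -0.005]
wrist_force: [-0.2, 0.3, -0.7]
width: 0.579
grip_force: 26.4
```

Request:
play_rows([
  [[0,0,0,0,0,0.01,35],[0,0,0,0,0,0,35]],
])

```text
time: 16.4
tool_pos: [0.4598, 0.2222, 0.0369]
tcp_rot: [2.22, 2.221, -0.005]
wrist_force: [-2.1, -1.2, 6.6]
width: 0.577
grip_force: 26.5
```

Request:
play_rows([
  [[0,0,0,0,0,0.005,35],[0,0,0,0,0,0,35]],
])

```text
time: 16.57
tool_pos: [0.4599, 0.2222, 0.0368]
tcp_rot: [2.22, 2.221, -0.005]
wrist_force: [-3.0, -0.7, 10.1]
width: 0.572
grip_force: 26.6
```

The cup is on the mat: upward force is 7–10 N at the expected height. Opening slowly, then retreating.

Request:
play_rows([
  [[0,0,0,0,0,-0.005,35],[0,0,0,0,0,0,48],[0,0,0,0,0,0,51],[0,0,0,0,0,0,55],[0,0,0,0,0,0,60]],
])

```text
time: 16.98
tool_pos: [0.4594, 0.222, 0.0357]
tcp_rot: [2.22, 2.221, -0.005]
wrist_force: [-0.2, 0.4, 0.9]
width: 0.703
grip_force: 0.0
```

Request:
play_rows([
  [[0,0,0,0,0,0,72],[0,0,0,0,0,0,85],[0,0,0,0,0,0,85],[0,0,0,0,0,0,85],[0,0,0,0,0,0,85]],
])

```text
time: 17.4
tool_pos: [0.4594, 0.222, 0.0358]
tcp_rot: [2.22, 2.221, -0.005]
wrist_force: [-0.5, 0.2, 0.2]
width: 0.996
grip_force: 0.0
```

Request:
play_rows([
  [[0,0,0,0,0,-0.05,85],[0,0,0,0,0,-0.1,85],[0,0,0,0,0,-0.25,85],[0,0,0,0,0,-0.3,85],[0,0,0,0,0,-0.3,85]],
])

```text
time: 17.82
tool_pos: [0.4591, 0.2221, 0.1372]
tcp_rot: [2.221, 2.221, -0.007]
wrist_force: [-0.1, 0.0, -0.7]
width: 0.994
grip_force: 0.0
```

Request:
play_rows([
  [[0,0,0,0,0,-0.3,85],[0,0,0,0,0,-0.2,85],[0,0,0,0,0,-0.1,85],[0,0,0,0,0,0,85],[0,0,0,0,0,0,85]],
])

```text
time: 18.23
tool_pos: [0.4597, 0.2225, 0.1961]
tcp_rot: [2.22, 2.22, -0.004]
wrist_force: [-0.0, -0.2, -0.4]
width: 0.993
grip_force: 0.0
```

```bash
python3 - <<'E'
from h import *
from workcell import bot,vision
s=bot.read_state();print(s["tool_pos"],s["wrist_force"],s["width"])
c=vision.read_camera("side");cv2.imwrite("pics/a6.png",c["image"][:,:,::-1])
for W in(cloud(c),cloud(vision.read_camera("top"))):
  k=W.reshape(-1,3);m=k[(np.abs(k[:,0]-.459)<.06)&(np.abs(k[:,1]-.222)<.06)&(k[:,2]>.055)&(k[:,2]<.085)]
  if len(m): print(len(m),(m.max(0)+m.min(0))/2,m.max(0))
  for lo,hi in((-.32,-.24),(-.065,.02)):
    m=k[(k[:,0]>.48)&(k[:,0]<.67)&(k[:,1]>lo)&(k[:,1]<hi)&(k[:,2]>.113)&(k[:,2]<.2)]
    if len(m)>5: print(lo,len(m),np.polyfit(m[:,1],m[:,2],1))
E
```

```text
[0.45974626 0.22251194 0.19611366] [-0.04577079 -0.17458563 -0.35412435] 0.9925262286064124
399 [0.46075554 0.22565872 0.06441331] [0.48493542 0.25076411 0.07369577]
-0.32 1416 [-0.43484075  0.00806931]
-0.065 276 [0.50216636 0.14511478]
197 [0.45946828 0.2231024  0.06453424] [0.48361226 0.24768742 0.07380152]
-0.32 3046 [-0.44450905  0.00498261]
-0.065 2706 [0.52758359 0.14667622]
```

View pics/a6.png

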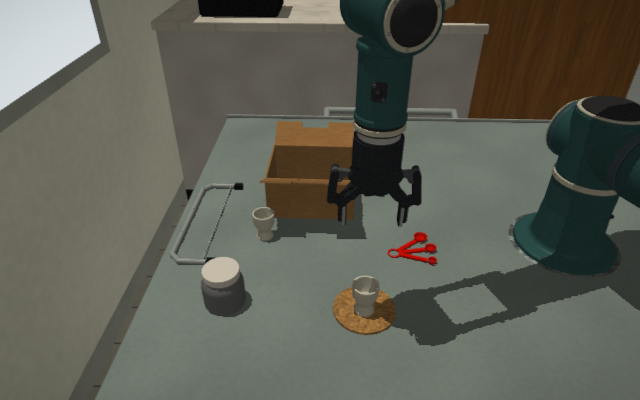

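The cup stands upright on the mat at (365,297), both flaps are back at (310,130) and (310,180), and the gripper is clear.

```bash
python3 -c "
from workcell import bot
print(bot.finish_job())"
```

```text
the job is handed in; nothing more can be done
None
```

The job is handed in: both flaps are folded back to about 2.7 rad, and the egg cup stands upright near the centre of the cork mat with the gripper clear; the hand-in gave no verdict.

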